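Set out a stone-setter's bench

ROBOT

A 6-joint arm with a two-finger parallel gripper is mounted at the origin on the work surface. World frame = base frame: x ahead of the robot, y to its left, z up, the work surface at z = 0. Lengths are in m, angles in rad, forces in N, time in s.
With the tool pointing down it reaches from about 0.225 to 0.875 m from the base axis. Payload 3.4 kg.
Tool frame: the origin (TCP) lies at the very end of the fingers, on their centre line; the grasp point (between the pads) lies 19 mm behind it; z points along the fingers, y is the line along which they close (so a half turn about z gives the same grasp; the last joint's range is limited). The gripper opens to 85 mm and grips with 20 to 120 N. Pads are 22 mm wide; open, the fingers measure 114 mm over their backs; the gripper's body (76 mm by 85 mm) begins 54 mm behind the grasp point. The pads swing forward as they close: fully open they stand 13 mm farther back than shut.
Start: joints at [-1.424, 0.276, 1.505, -0, 1.361, -0.121], TCP at [0.152, -0.555, 0.231] pointing down, gripper open.
Joint ranges: [-2.89, 2.89], [-0.75, 2.08], [0.22, 2.7], [-1.18, 4.32], [0.11, 2.71], [-2.7, 2.7]. Speed limits (rad/s): [2.57, 2.57, 3.14, 3.14, 3.14, 3.14].

INTERFACE

Orientations are given as a unit quaternion [w, x, y, z].
In Python, from rig import get_state, optics, sign_off gives the robot as it stands.
- The arm moves only by the tool send_rows, never from a script. Its argument "increments" is a list of rows, each an object with "gripper": the gripper's target within -1 to 1 (shut at 1, half-way at 0, fully open at -1); "linear": the shift along the world's x, y, z in m, a list of three; "delta_rot": the turn, a rotation vector about the world's x, y, z in rad, a list of three. In form: [{"gripper": gripper, "linear": [dx, dy, dz], "delta_rot": [rx, ry, rz]}, ...]. A call has 1 to 8 rows; each row is the pose to reach, as a shift and turn from the pose commanded when the call began; what a row does not reach only later rows make up. A row lasts 1/10 s, in which the tool goes at most 50 mm and 8.59 degrees, less where a joint would pass 70% of its speed; a pose out of reach is approached as far as the arm can. A call with a gripper value outside its range is refused whole. The fingers move at their own pace and stop on an object; "newtons" is the grip in N (left out, the last holds). Time passes only in rows, so rows that repeat a pose let the fingers close. It gives the time, the measured TCP pose, the force, the opening and the grip force at its end, in the units of the state.
- get_state(): the state, without advancing time (a new reading comes with each control period).
- optics.get_image(name): name is "scene" or "top"; returns a dict with "pixels" (384x512x3 uint8, blue, green, red), "K" (3x3 intrinsics, pixels), "k1" (the pictures are not rectified: a ray, as slopes to the right and down, at radius r is drawn at 1 + k1 r^2 times it, then the intrinsics apply), "rvec" (rotation vector, rad) and "tvec" (3), from world to camera coordinates, as OpenCV has them. Camera axes: x right, y down, z forward; pixel columns grow to the right and rows downward; lengths in m; the calibration is good to about 2 mm. A picture is of the moment at which its call begins. There is no depth.
- sign_off(): hands the job in; it is judged then, once.
The state is a dict: "clock": time; "qpos": joint angles; "qd": joint speeds; "effort": joint torques, N m; "position": TCP position; "ee_rot": TCP orientation; "contact_force": force on the tool from outside, world axes, zero at the start; "moment": the same for the moment, N m; "width": finger opening in m; "gripper_force": force on a finger pad.
Only numpy, scipy, OpenCV 4.12 (cv2) and the standard library are available. Lean on these libraries where they do the work, as an engineer would, in place of code of your own. Each camera call takes 0.05 s, during which the arm holds its last target. There are 200 camera calls.

TASK

Set out the bench for the next ring, leaving the ball vise, bur stand and cork pad where they are: put the square steel bench block flat on the bench midway between the vise and the bur stand, with the stepped steel mandrel standing upright on the middle of the block. Put the white dish on the other side of the vise from the block, in the same straight row, right way up with a gap of about 3 cm between dish and vise. Lay the wooden ring clamp lengthwise along the middle of the cork pad without turning it over, and do not knock over the little amber bottle.

Things in the scene. Friction and masses are not known exactly. Their poses are not given: they have to be found in the camera images.
- ball_vise: Ball vise, fixed to the bench: round steel body 80 mm across on a black rubber ring, two steel jaws on top, 58 mm tall overall. Origin: centre of its underside, z up. Its y axis is horizontal, along the line through the bur stand (either way), whose centre is always 220 mm from the vise's; its x axis is square to that line. Vise and bur stand may change places from start to start.
- bur_stand: Bur stand, fixed to the bench: wooden block 50 x 60 x 34 mm (60 along the line to the vise) with twelve thin upright steel burs, 60 mm tall overall. Origin: centre of its underside, z up.
- cork_pad: Cork pad, fixed to the bench: flat rectangle 50 x 140 mm, 8 mm thick. Origin: centre of its underside, z up, y along its 140 mm length; its top is at z = 8 mm.
- bench_block: Bench block, loose: plain square steel slab 60 x 60 x 20 mm, 0.55 kg. Origin: centre of its underside, z up, x and y square to its sides.
- mandrel: Stepped ring mandrel, loose, standing upright: solid steel, four round steps, from below: 44 mm across from 0 to 10 mm height, 34 mm to 26 mm height, 28 mm to 42 mm height, 22 mm to 58 mm (its top). 0.28 kg. Origin: centre of its underside, z up along its axis.
- dish: Dish, loose: small open white porcelain dish, straight-sided, 60 mm across, 16 mm tall, wall 3 mm, 60 g. Origin: centre of its underside, z up. It can be gripped across its outside.
- ring_clamp: Ring clamp, loose, lying: wooden bar 115 mm long (x), 24 mm wide (y), 22 mm tall (z), with a brass band and a slotted jaw at its +x end, 60 g. Origin: centre of its underside, z up, x along its length. Either end may point either way on the pad.
- oil_bottle: Oil bottle, loose bystander: upright amber glass bottle 36 mm across, 70 mm tall, standing beyond the row of vise and bur stand. Origin: centre of its underside, z up.
Not all that is in view belongs to the job. Several things look just like the bur_stand: the one meant starts farthest from the robot's base.

How it is judged:
By the outcome, as a careful person would: the job done as asked, in the order asked, and still so for the second after the job is handed in, with the robot touching nothing.
It also fails if it takes over 109 s, if anything falls off the work surface, if the arm or the gripper's body presses on something with over 40 N, if the wrist force passes 120 N, or if a joint passes its speed limit or range.

## Working session

There is one attempt and no reset: what is moved stays moved. The work goes in short steps, Python scripts to look and compute and a tool call to move; the robot and the scene stay as the last step left them, time stands still between calls to the robot, and variables do not carry over. Pictures are saved under pics/ and viewed, at most 14 in all, crops included, and the job is handed in when it is done.

Besides the shell and the picture viewer there is one more tool, called by a JSON object that holds its "fn" and its "kwargs". send_rows: Moves the arm, as the interface text tells. Its arguments: {"type":"object","properties":{"increments":{"type":"array"},"newtons":{"type":"number"}},"required":["increments"]}

```bash
mkdir -p pics; ls; cat > h.py <<'E'
import numpy as np, cv2, json
from rig import get_state, optics, sign_off
def grab(name, tag):
    im=optics.get_image(name); cv2.imwrite(f'pics/{tag}.png',im['pixels'])
    np.savez(f'pics/{tag}.npz',**{k:np.array(im[k]) for k in ('pixels','K','k1','rvec','tvec')}); return im
def load(tag): return np.load(f'pics/{tag}.npz')
def ray(im,uv):
    K=np.array(im['K']);k1=float(im['k1']);d=np.array([(uv[0]-K[0,2])/K[0,0],(uv[1]-K[1,2])/K[1,1]])
    u=d.copy()
    for _ in range(30): u=d/(1+k1*(u@u))
    R=cv2.Rodrigues(np.array(im['rvec'],float))[0];t=np.array(im['tvec'],float).ravel()
    return -R.T@t, R.T@np.array([u[0],u[1],1.])
def atz(im,uv,z):
    c,d=ray(im,uv); return c+d*(z-c[2])/d[2]
def proj(im,P):
    R=cv2.Rodrigues(np.array(im['rvec'],float))[0];t=np.array(im['tvec'],float).ravel()
    p=R@np.array(P,float)+t;u=p[:2]/p[2];u=u*(1+float(im['k1'])*(u@u));K=np.array(im['K'])
    return np.array([K[0,0]*u[0]+K[0,2],K[1,1]*u[1]+K[1,2]])
def tri(im1,a,im2,b):
    c1,d1=ray(im1,a);c2,d2=ray(im2,b)
    s=np.linalg.lstsq(np.stack([d1,-d2],1),c2-c1,rcond=None)[0]
    p,q=c1+s[0]*d1,c2+s[1]*d2; return (p+q)/2,np.linalg.norm(p-q)
def crop(tag,x0,y0,x1,y1,s,out):
    c=load(tag)['pixels'][y0:y1,x0:x1]; cv2.imwrite(f'pics/{out}.png',cv2.resize(c,None,fx=s,fy=s,interpolation=cv2.INTER_CUBIC))
E
python3 - <<'E'
from h import *
np.set_printoptions(precision=4,suppress=True)
for n in('scene','top'):
    im=grab(n,n+'0'); print(n,ray(im,(256,192)),im['K'][0][0],im['k1'])
a=cv2.imread('pics/scene0.png')
print(get_state())
E
```

```text
pics
scene (array([ 0.9964, -0.9468,  1.1661]), array([-0.3176,  0.6208, -0.7169])) 453.49281976717197 0.05839198242841653
top (array([0.4224, 0.0015, 1.0661]), array([ 0.0776, -0.0087, -0.997 ])) 347.00381828753035 -0.1070460812831526
{'clock': 0.1, 'qpos': array([-1.424 ,  0.2765,  1.506 , -0.    ,  1.3607, -0.121 ]), 'qd': array([ 0.0003, -0.0016, -0.0008,  0.0002,  0.0002, -0.0007]), 'effort': array([  0.0013, -41.7701, -24.6405,  -0.    ,   0.0059,   0.    ]), 'position': array([ 0.152 , -0.554 ,  0.2306]), 'ee_rot': array([-0.0008,  0.9911,  0.1335, -0.    ]), 'contact_force': array([ 0.3283, -0.5247,  0.211 ]), 'moment': array([-0.0267, -0.0044,  0.004 ]), 'gripper_force': 0.0, 'width': 0.08518990070723068}
```

View pics/scene0.png

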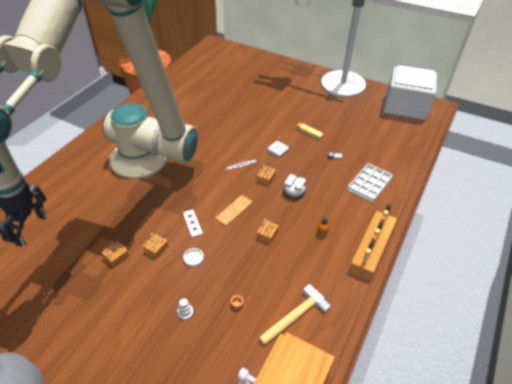

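View pics/top0.png

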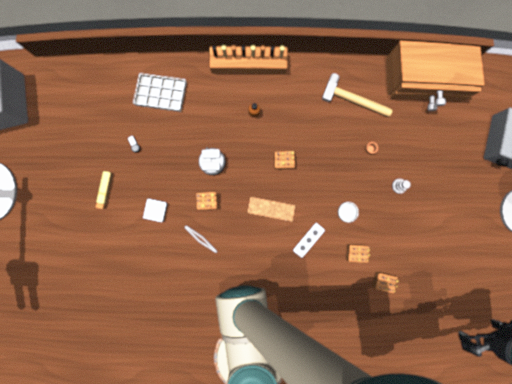

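Scene: vise (295,186), bench block (278,149), ring clamp (310,130), cork pad (234,209), dish (193,257), mandrel (185,310), bottle (323,229). Top: vise (212,161), block (155,210), clamp (104,190), pad (272,209), dish (348,212), mandrel (401,186) and bottle (254,108). There are four look-alike bur stands in the top view: (285,160), (206,201), (359,254) and (387,283). The one farthest from the base, (285,160), should be the one meant. I'll confirm it by distance and an enlarged crop.

```bash
python3 - <<'E'
from h import *
np.set_printoptions(precision=3,suppress=True)
crop('top0',90,95,350,290,3,'t1'); crop('scene0',155,110,345,330,2.7,'s1')
T=load('top0');S=load('scene0')
for n,z,a,b in [('vise',.058,(212,161),(295,186)),('burA',.034,(285,160),(267,231)),('burB',.034,(206,201),(265,175)),('burC',.034,(359,254),(155,245)),('burD',.034,(387,283),(115,254)),('pad',.008,(272,209),(234,209)),('block',.02,(155,210),(278,149)),('mand',.058,(401,186),(185,300)),('dish',.016,(348,212),(193,257)),('clamp',.022,(104,190),(310,130)),('bottle',.07,(254,106),(323,222))]:
    p,e=tri(T,a,S,b); print(n,p,round(e,4),atz(T,a,z)[:2],'r',np.hypot(*p[:2]).round(3))
E
```

```text
vise [0.598 0.127 0.031] 0.0055 [0.591 0.123] r 0.611
burA [ 0.603 -0.095  0.022] 0.0022 [ 0.6   -0.094] r 0.611
burB [0.475 0.143 0.015] 0.0017 [0.475 0.141] r 0.496
burC [ 0.321 -0.318  0.024] 0.0054 [ 0.32  -0.317] r 0.452
burD [ 0.234 -0.405  0.023] 0.0075 [ 0.233 -0.403] r 0.468
pad [ 0.455 -0.056  0.01 ] 0.0045 [ 0.453 -0.057] r 0.459
block [0.448 0.302 0.01 ] 0.0024 [0.446 0.299] r 0.54
mand [ 0.525 -0.444  0.046] 0.0028 [ 0.523 -0.44 ] r 0.688
dish [ 0.446 -0.29   0.01 ] 0.0011 [ 0.446 -0.289] r 0.532
clamp [0.509 0.466 0.015] 0.007 [0.506 0.46 ] r 0.69
bottle [0.757 0.    0.059] 0.0026 [0.755 0.001] r 0.757
```

View pics/t1.png

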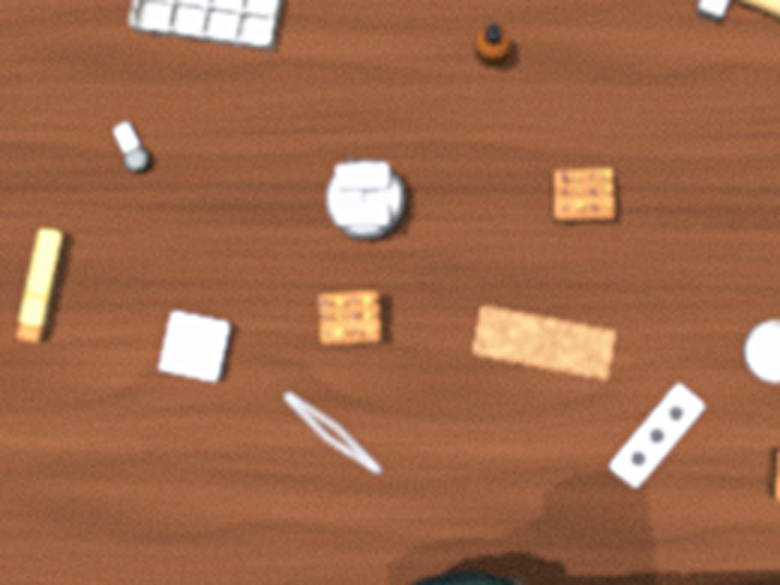

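View pics/s1.png

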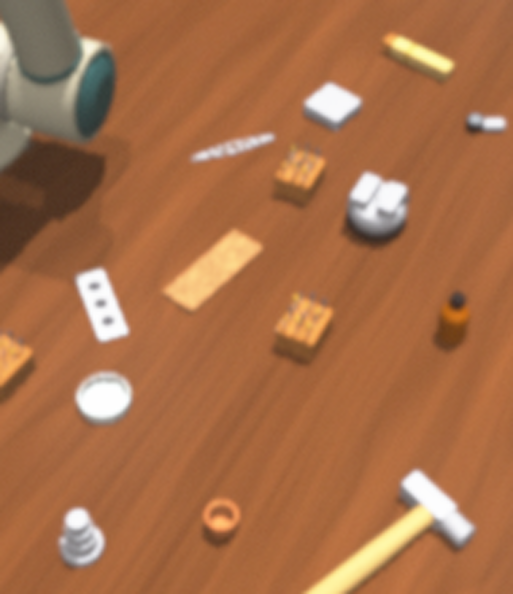

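The farthest look-alike is A, at top (285,160) and r=0.611 m, 222 mm from the vise. The crop shows it lying level with the vise, so it is the one. Next I'll refine outlines with segmentation at known heights.

```bash
cat >> h.py <<'E'
def seg(im,box,z,mode,sc=6):
    """outline of a thing within box, its corners put on plane z -> centre, sizes, angle of long side"""
    x0,y0,x1,y1=box; c=im['pixels'][y0:y1,x0:x1]; c=cv2.resize(c,None,fx=sc,fy=sc,interpolation=cv2.INTER_CUBIC)
    ch={'w':c.min(2),'g':c[...,1],'gb':c[...,0]}[mode]
    t,m=cv2.threshold(ch,0,255,cv2.THRESH_BINARY+cv2.THRESH_OTSU)
    k=max(cv2.findContours(m,cv2.RETR_EXTERNAL,cv2.CHAIN_APPROX_NONE)[0],key=cv2.contourArea)[:,0]
    w=np.array([atz(im,((p[0]+.5)/sc-.5+x0,(p[1]+.5)/sc-.5+y0),z)[:2] for p in k])
    (cx,cy),(a,b),th=cv2.minAreaRect((w*1000).astype(np.float32))
    if a<b: a,b,th=b,a,th+90
    return np.array([cx,cy]).round(1),(round(a,1),round(b,1)),round((th+90)%180-90,1),w
E
python3 - <<'E'
from h import *
T=load('top0');S=load('scene0')
for n,b,z,m,sb in [('block',(138,192,172,228),.02,'w',(262,134,296,162)),('clamp',(90,162,120,218),.022,'g',(292,118,328,144)),('pad',(242,190,302,230),.008,'g',(212,190,256,230)),('dish',(333,197,364,227),.016,'w',(180,243,207,270)),('burA',(270,145,300,175),.034,'g',(250,215,285,246)),('mand',(388,175,415,198),.03,'w',(172,294,198,323)),('vise',(192,142,232,180),.03,'w',(278,170,312,203))]:
    print(n,'top',*seg(T,b,z,m)[:3],' scene',*seg(S,sb,z,m)[:3])
crop('top0',190,138,305,182,6,'t2')
E
```

```text
block top [446.6 301.1] (64.6, 64.5) -11.3  scene [448.4 300.2] (70.4, 68.6) 78.1
clamp top [508.4 465.7] (116.2, 27.0) -10.4  scene [512.6 464.4] (115.8, 34.6) -11.4
pad top [454.2 -53.9] (142.3, 52.0) 79.5  scene [455.2 -53.7] (141.9, 52.4) 79.6
dish top [ 447.  -288.8] (63.2, 62.6) -45.4  scene [ 448.4 -291.1] (64.8, 64.6) 86.5
burA top [603.9 -91.4] (60.8, 50.9) -87.8  scene [601.6 -90.4] (65.7, 56.1) -88.7
mand top [ 530.3 -450.1] (57.7, 47.1) -51.0  scene [ 531.2 -459.8] (65.8, 45.8) -25.4
vise top [597.8 129.8] (75.5, 75.3) 1.0  scene [595.  138.3] (94.4, 81.0) -88.0
```

View pics/t2.png

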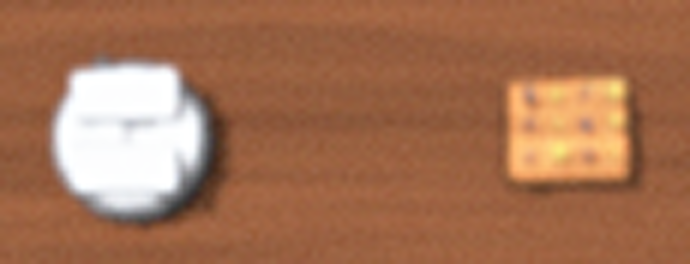

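{"fn": "send_rows", "kwargs": {"increments": [{"gripper":-1,"linear":[0.15,0.3,0.0],"delta_rot":[0,0,0.5]},{"gripper":-1,"linear":[0.15,0.3,0.0],"delta_rot":[0,0,0.5]},{"gripper":-1,"linear":[0.15,0.3,0.0],"delta_rot":[0,0,0.5]},{"gripper":-1,"linear":[0.15,0.3,0.0],"delta_rot":[0,0,0.5]},{"gripper":-1,"linear":[0.15,0.3,0.0],"delta_rot":[0,0,0.5]},{"gripper":-1,"linear":[0.15,0.3,0.0],"delta_rot":[0,0,0.5]},{"gripper":-1,"linear":[0.15,0.3,0.0],"delta_rot":[0,0,0.5]},{"gripper":-1,"linear":[0.15,0.3,0.0],"delta_rot":[0,0,0.5]}], "newtons": 60}}

```text
clock: 0.9
position: [0.3028, -0.2502, 0.2311]
ee_rot: [-0.001, 0.926, 0.377, 0.001]
contact_force: [-0.0, -0.7, -0.3]
width: 0.0857
gripper_force: 0.0
```

Vise body circle in t2 is centred at (132,142), which is top pixel (211.6,161.3), or about (0.597,0.129). The bur stand is at about (0.603,-0.091). The separation is 220 mm, as expected, so the midpoint is about (0.600,0.019).

{"fn": "send_rows", "kwargs": {"increments": [{"gripper":-1,"linear":[0.145,0.35,0.0],"delta_rot":[0,0,0.6]},{"gripper":-1,"linear":[0.145,0.35,0.0],"delta_rot":[0,0,0.6]},{"gripper":-1,"linear":[0.145,0.35,0.0],"delta_rot":[0,0,0.6]},{"gripper":-1,"linear":[0.145,0.35,0.0],"delta_rot":[0,0,0.6]},{"gripper":-1,"linear":[0.145,0.35,0.0],"delta_rot":[0,0,0.6]},{"gripper":-1,"linear":[0.145,0.35,0.0],"delta_rot":[0,0,0.6]},{"gripper":-1,"linear":[0.145,0.35,0.0],"delta_rot":[0,0,0.6]},{"gripper":-1,"linear":[0.145,0.35,0.0],"delta_rot":[0,0,0.6]}]}}

```text
clock: 1.7
position: [0.4485, 0.098, 0.2311]
ee_rot: [0.0, 0.774, 0.633, 0.0]
contact_force: [0.2, -0.9, 0.4]
width: 0.0858
gripper_force: 0.0
```

{"fn": "send_rows", "kwargs": {"increments": [{"gripper":-1,"linear":[0,0.204,-0.08],"delta_rot":[0,0,0]},{"gripper":-1,"linear":[0,0.204,-0.08],"delta_rot":[0,0,0]},{"gripper":-1,"linear":[0,0.204,-0.08],"delta_rot":[0,0,0]},{"gripper":-1,"linear":[0,0.204,-0.08],"delta_rot":[0,0,0]},{"gripper":-1,"linear":[0,0.204,-0.08],"delta_rot":[0,0,0]},{"gripper":-1,"linear":[0,0.204,-0.08],"delta_rot":[0,0,0]},{"gripper":-1,"linear":[0,0.204,-0.08],"delta_rot":[0,0,0]}]}}

```text
clock: 2.4
position: [0.4474, 0.2987, 0.1508]
ee_rot: [0.0, 0.775, 0.632, -0.001]
contact_force: [0.5, -0.2, -0.0]
width: 0.0855
gripper_force: 0.0
```

{"fn": "send_rows", "kwargs": {"increments": [{"gripper":-1,"linear":[0,0.002,-0.05],"delta_rot":[0,0,0]},{"gripper":-1,"linear":[0,0.002,-0.09],"delta_rot":[0,0,0]},{"gripper":-1,"linear":[0,0.002,-0.12],"delta_rot":[0,0,0]},{"gripper":-1,"linear":[0,0.002,-0.135],"delta_rot":[0,0,0]},{"gripper":-1,"linear":[0,0.002,-0.145],"delta_rot":[0,0,0]},{"gripper":-1,"linear":[0,0.002,-0.147],"delta_rot":[0,0,0]},{"gripper":-1,"linear":[0,0.002,-0.147],"delta_rot":[0,0,0]}]}}

```text
clock: 3.1
position: [0.448, 0.301, 0.005]
ee_rot: [0.0, 0.775, 0.631, 0.001]
contact_force: [0.1, -0.1, 0.4]
width: 0.0854
gripper_force: 0.0
```

{"fn": "send_rows", "kwargs": {"increments": [{"gripper":0,"linear":[0,0,0],"delta_rot":[0,0,0]},{"gripper":0.3,"linear":[0,0,0],"delta_rot":[0,0,0]},{"gripper":0.3,"linear":[0,0,0],"delta_rot":[0,0,0]},{"gripper":0.3,"linear":[0,0,0],"delta_rot":[0,0,0]},{"gripper":0.3,"linear":[0,0,0],"delta_rot":[0,0,0]},{"gripper":0.3,"linear":[0,0,0],"delta_rot":[0,0,0]}], "newtons": 60}}

```text
clock: 3.7
position: [0.4477, 0.3018, 0.0059]
ee_rot: [0.0, 0.775, 0.632, 0.001]
contact_force: [-0.4, -0.9, 5.8]
width: 0.0579
gripper_force: 64.6
```

{"fn": "send_rows", "kwargs": {"increments": [{"gripper":0.3,"linear":[0,0,0.02],"delta_rot":[0,0,0]},{"gripper":0.3,"linear":[0,0,0.06],"delta_rot":[0,0,0]},{"gripper":0.3,"linear":[0,0,0.1],"delta_rot":[0,0,0]},{"gripper":0.3,"linear":[0.02,-0.04,0.12],"delta_rot":[0,0,0.05]},{"gripper":0.3,"linear":[0.04,-0.08,0.12],"delta_rot":[0,0,0.1]},{"gripper":0.3,"linear":[0.06,-0.12,0.12],"delta_rot":[0,0,0.15]},{"gripper":0.3,"linear":[0.08,-0.16,0.12],"delta_rot":[0,0,0.23]},{"gripper":0.3,"linear":[0.1,-0.2,0.12],"delta_rot":[0,0,0.23]}]}}

```text
clock: 4.5
position: [0.5468, 0.1, 0.124]
ee_rot: [-0.0, 0.697, 0.717, -0.0]
contact_force: [0.5, -0.4, -5.2]
width: 0.0579
gripper_force: 68.4
```

{"fn": "send_rows", "kwargs": {"increments": [{"gripper":0.3,"linear":[0.03,-0.045,0],"delta_rot":[0,0,0]},{"gripper":0.3,"linear":[0.052,-0.083,0],"delta_rot":[0,0,0]},{"gripper":0.3,"linear":[0.052,-0.083,0],"delta_rot":[0,0,0]},{"gripper":0.3,"linear":[0.052,-0.083,0],"delta_rot":[0,0,0]}]}}

```text
clock: 4.9
position: [0.5986, 0.0174, 0.1234]
ee_rot: [-0.001, 0.698, 0.716, -0.001]
contact_force: [-0.9, 0.5, -5.1]
width: 0.0584
gripper_force: 68.4
```

{"fn": "send_rows", "kwargs": {"increments": [{"gripper":0.3,"linear":[0.0012,0.0015,-0.04],"delta_rot":[0,0,0.015]},{"gripper":0.3,"linear":[0.0012,0.0015,-0.08],"delta_rot":[0,0,0.015]},{"gripper":0.3,"linear":[0.0012,0.0015,-0.1],"delta_rot":[0,0,0.015]},{"gripper":0.3,"linear":[0.0012,0.0015,-0.11],"delta_rot":[0,0,0.015]},{"gripper":0.3,"linear":[0.0012,0.0015,-0.115],"delta_rot":[0,0,0.015]},{"gripper":0.3,"linear":[0.0012,0.0015,-0.117],"delta_rot":[0,0,0.015]},{"gripper":0.3,"linear":[0.0012,0.0015,-0.118],"delta_rot":[0,0,0.015]}]}}

```text
clock: 5.6
position: [0.6013, 0.0202, 0.0075]
ee_rot: [0.001, 0.692, 0.722, 0.001]
contact_force: [-0.1, 0.4, -5.4]
width: 0.0582
gripper_force: 68.3
```

Still hanging free (-5.4 N). I'll lower it gently.

{"fn": "send_rows", "kwargs": {"increments": [{"gripper":0.3,"linear":[0,0,-0.001],"delta_rot":[0,0,0]},{"gripper":0.3,"linear":[0,0,-0.002],"delta_rot":[0,0,0]},{"gripper":0.3,"linear":[0,0,-0.002],"delta_rot":[0,0,0]}]}}

```text
clock: 5.9
position: [0.6012, 0.0199, 0.006]
ee_rot: [0.001, 0.692, 0.722, 0.001]
contact_force: [-0.9, 0.1, 5.0]
width: 0.0579
gripper_force: 69.4
```

{"fn": "send_rows", "kwargs": {"increments": [{"gripper":0,"linear":[0,0,0],"delta_rot":[0,0,0]},{"gripper":-1,"linear":[0,0,0],"delta_rot":[0,0,0]},{"gripper":-1,"linear":[0,0,0],"delta_rot":[0,0,0]},{"gripper":-1,"linear":[0,0,0.04],"delta_rot":[0,0,0]},{"gripper":-1,"linear":[0,0,0.08],"delta_rot":[0,0,0]},{"gripper":-1,"linear":[0,0,0.12],"delta_rot":[0,0,0]},{"gripper":-1,"linear":[0,-0.05,0.14],"delta_rot":[0,0,0]},{"gripper":-1,"linear":[0,-0.1,0.14],"delta_rot":[0,0,0]}]}}

```text
clock: 6.7
position: [0.6031, -0.0766, 0.1484]
ee_rot: [0.004, 0.691, 0.723, 0.002]
contact_force: [0.7, 0.4, 0.3]
width: 0.0851
gripper_force: 0.0
```

{"fn": "send_rows", "kwargs": {"increments": [{"gripper":-1,"linear":[-0.07,-0.25,0],"delta_rot":[0,0,0]},{"gripper":-1,"linear":[-0.07,-0.25,0],"delta_rot":[0,0,0]},{"gripper":-1,"linear":[-0.07,-0.25,0],"delta_rot":[0,0,0]},{"gripper":-1,"linear":[-0.07,-0.25,0],"delta_rot":[0,0,0]},{"gripper":-1,"linear":[-0.07,-0.25,0],"delta_rot":[0,0,0]},{"gripper":-1,"linear":[-0.07,-0.25,0],"delta_rot":[0,0,0]},{"gripper":-1,"linear":[-0.07,-0.25,0],"delta_rot":[0,0,0]}]}}

```text
clock: 7.4
position: [0.5297, -0.3284, 0.1439]
ee_rot: [0.0, 0.693, 0.721, 0.0]
contact_force: [1.0, 0.8, -0.2]
width: 0.0857
gripper_force: 0.0
```

```bash
python3 - <<'E'
from h import *
T=grab('top','top1');S=grab('scene','scene1')
for b,im in [((240,140,268,178),T)]: 
    print('block',*seg(im,b,.02,'w')[:3])
a=cv2.resize(T['pixels'][170:205,380:425],None,fx=8,fy=8,interpolation=cv2.INTER_CUBIC)
b=cv2.resize(S['pixels'][290:328,165:205],None,fx=8,fy=8,interpolation=cv2.INTER_CUBIC)
c=cv2.resize(T['pixels'][135:185,185:305],None,fx=6,fy=6,interpolation=cv2.INTER_CUBIC)
o=np.zeros((600,720,3),np.uint8); o[:280,:360]=a; o[:300-0,360:360+320]=b[:300]; o[300:600,:720]=c; cv2.imwrite('pics/m1.png',o)
E
```

```text
block [601.1  15. ] (65.2, 56.3) 0.7
```

View pics/m1.png

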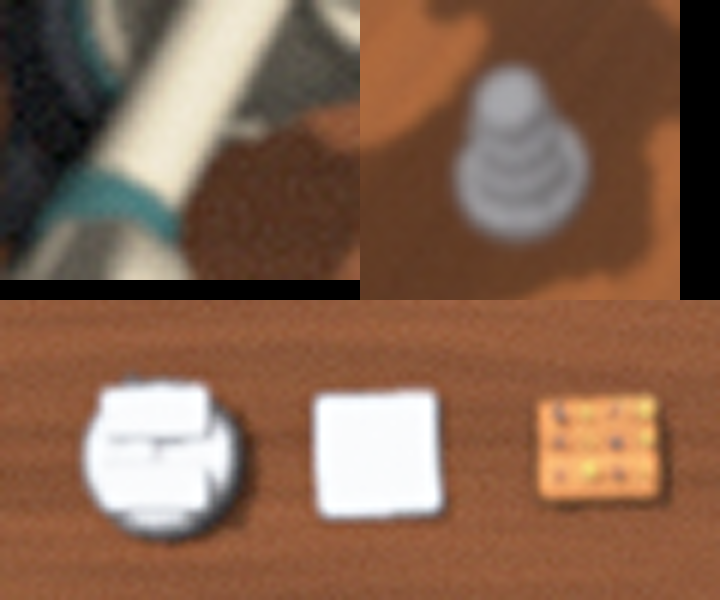

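```bash
python3 - <<'E'
from h import *
np.set_printoptions(precision=4,suppress=True)
T=load('top1');S=load('scene1');T0=load('top0')
print('block',*seg(T,(228,140,268,178),.02,'w')[:3])
print('scene top face',atz(S,(183.7,301.7),.058)); print('base rim pts z.01',atz(S,(180.0-3.4,310.5),.01),atz(S,(193.4,310.5),.01), 'bottom',atz(S,(184.9,319.8),.0))
for z in (.0,.01,.058): print(z,'proj of (.529,-.445)',proj(S,(.529,-.445,z)),proj(T0,(.529,-.445,z)))
crop('top0',380,170,425,205,10,'m2')
E
```

```text
block [600.6  19.7] (64.7, 63.9) 3.4
scene top face [ 0.5312 -0.4546  0.058 ]
base rim pts z.01 [ 0.5096 -0.4659  0.01  ] [ 0.5509 -0.4432  0.01  ] bottom [ 0.5424 -0.4742  0.    ]
0.0 proj of (.529,-.445) [186.8723 309.4524] [394.9314 185.8025]
0.01 proj of (.529,-.445) [186.5637 307.6347] [396.2151 185.4981]
0.058 proj of (.529,-.445) [185.0325 298.6289] [402.7054 183.9574]
```

View pics/m2.png

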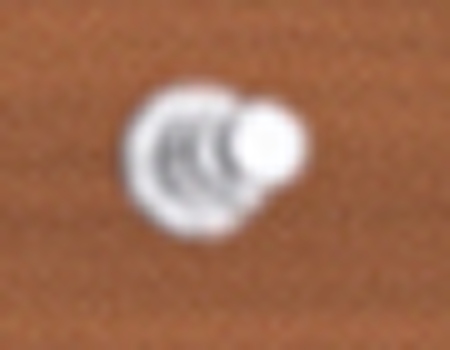

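The block lies at (0.6006,0.0197), as wanted. In the m2 crop the mandrel's base centre is at (202,161) and its top at (268,142), which puts it at about (0.530,-0.455), and the scene view agrees.

{"fn": "send_rows", "kwargs": {"increments": [{"gripper":-1,"linear":[0,-0.05,0],"delta_rot":[0,0,0]},{"gripper":-1,"linear":[0,-0.1,0],"delta_rot":[0,0,0]},{"gripper":-1,"linear":[0,-0.126,0],"delta_rot":[0,0,0]},{"gripper":-1,"linear":[0,-0.126,-0.03],"delta_rot":[0,0,0]},{"gripper":-1,"linear":[0,-0.126,-0.065],"delta_rot":[0,0,0]},{"gripper":-1,"linear":[0,-0.126,-0.095],"delta_rot":[0,0,0]},{"gripper":-1,"linear":[0,-0.126,-0.115],"delta_rot":[0,0,0]},{"gripper":-1,"linear":[0,-0.126,-0.115],"delta_rot":[0,0,0]}]}}

```text
clock: 8.3
position: [0.5296, -0.4481, 0.0256]
ee_rot: [-0.004, 0.691, 0.723, 0.0]
contact_force: [-0.8, 1.1, -1.0]
width: 0.0855
gripper_force: 0.0
```

{"fn": "send_rows", "kwargs": {"increments": [{"gripper":0,"linear":[0,0,0],"delta_rot":[0,0,0]},{"gripper":0.8,"linear":[0,0,0],"delta_rot":[0,0,0]},{"gripper":0.8,"linear":[0,0,0],"delta_rot":[0,0,0]},{"gripper":0.8,"linear":[0,0,0],"delta_rot":[0,0,0]},{"gripper":0.8,"linear":[0,0,0],"delta_rot":[0,0,0]},{"gripper":0.8,"linear":[0,0,0],"delta_rot":[0,0,0]},{"gripper":0.8,"linear":[0,0,0],"delta_rot":[0,0,0]}], "newtons": 50}}

```text
clock: 9.0
position: [0.5304, -0.4529, 0.031]
ee_rot: [0.001, 0.692, 0.722, -0.0]
contact_force: [-2.5, 1.0, 5.6]
width: 0.0254
gripper_force: 48.8
```

{"fn": "send_rows", "kwargs": {"increments": [{"gripper":0.8,"linear":[0,0,0.02],"delta_rot":[0,0,0]},{"gripper":0.8,"linear":[0,0,0.06],"delta_rot":[0,0,0]},{"gripper":0.8,"linear":[0,0,0.1],"delta_rot":[0,0,0]},{"gripper":0.8,"linear":[0.01,0.04,0.13],"delta_rot":[0,0,0]},{"gripper":0.8,"linear":[0.02,0.085,0.13],"delta_rot":[0,0,0]},{"gripper":0.8,"linear":[0.03,0.13,0.13],"delta_rot":[0,0,0]},{"gripper":0.8,"linear":[0.04,0.175,0.13],"delta_rot":[0,0,0]},{"gripper":0.8,"linear":[0.05,0.22,0.13],"delta_rot":[0,0,0]}]}}

```text
clock: 9.8
position: [0.5801, -0.2306, 0.159]
ee_rot: [-0.0, 0.692, 0.722, 0.0]
contact_force: [0.8, -0.8, -3.0]
width: 0.0254
gripper_force: 49.7
```

{"fn": "send_rows", "kwargs": {"increments": [{"gripper":0.8,"linear":[0.01,0.045,0],"delta_rot":[0,0,0]},{"gripper":0.8,"linear":[0.02,0.09,0],"delta_rot":[0,0,0]},{"gripper":0.8,"linear":[0.02,0.135,0],"delta_rot":[0,0,0]},{"gripper":0.8,"linear":[0.02,0.18,0],"delta_rot":[0,0,0]},{"gripper":0.8,"linear":[0.02,0.225,0],"delta_rot":[0,0,0]},{"gripper":0.8,"linear":[0.02,0.254,0],"delta_rot":[0,0,0]},{"gripper":0.8,"linear":[0.02,0.254,0],"delta_rot":[0,0,0]},{"gripper":0.8,"linear":[0.02,0.254,0],"delta_rot":[0,0,0]}]}}

```text
clock: 10.6
position: [0.6, 0.022, 0.159]
ee_rot: [0.0, 0.691, 0.722, -0.0]
contact_force: [-0.1, -0.2, -3.2]
width: 0.0258
gripper_force: 49.7
```

{"fn": "send_rows", "kwargs": {"increments": [{"gripper":0.8,"linear":[0.0005,0,-0.04],"delta_rot":[0,0,0]},{"gripper":0.8,"linear":[0.0005,0,-0.07],"delta_rot":[0,0,0]},{"gripper":0.8,"linear":[0.0005,0,-0.09],"delta_rot":[0,0,0]},{"gripper":0.8,"linear":[0.0005,0,-0.1],"delta_rot":[0,0,0]},{"gripper":0.8,"linear":[0.0005,0,-0.104],"delta_rot":[0,0,0]},{"gripper":0.8,"linear":[0.0005,0,-0.105],"delta_rot":[0,0,0]},{"gripper":0.8,"linear":[0.0005,0,-0.105],"delta_rot":[0,0,0]}]}}

```text
clock: 11.3
position: [0.6018, 0.0211, 0.0552]
ee_rot: [0.001, 0.692, 0.722, 0.001]
contact_force: [0.4, -0.2, -2.5]
width: 0.0255
gripper_force: 49.8
```

```bash
python3 - <<'E'
from h import *
S=grab('scene','scene2');T=grab('top','top2')
print(proj(S,(.6006,.0197,.02)),proj(S,(.6006,.0197,.03)),proj(T,(.6006,.0197,.02)),proj(T,(.6006,.0197,.03)))
a=cv2.resize(T['pixels'][135:185,210:285],None,fx=8,fy=8,interpolation=cv2.INTER_CUBIC)[:,:400+0]
b=cv2.resize(S['pixels'][175:235,255:305],None,fx=8,fy=8,interpolation=cv2.INTER_CUBIC)
o=np.zeros((480,800,3),np.uint8); o[:400,:400]=a; o[:480,400:]=b; cv2.imwrite('pics/p1.png',o)
E
```

```text
[281.32276186 208.27736309] [281.49850818 206.29887176] [247.28927747 160.27701661] [247.23753644 159.71891685]
```

View pics/p1.png

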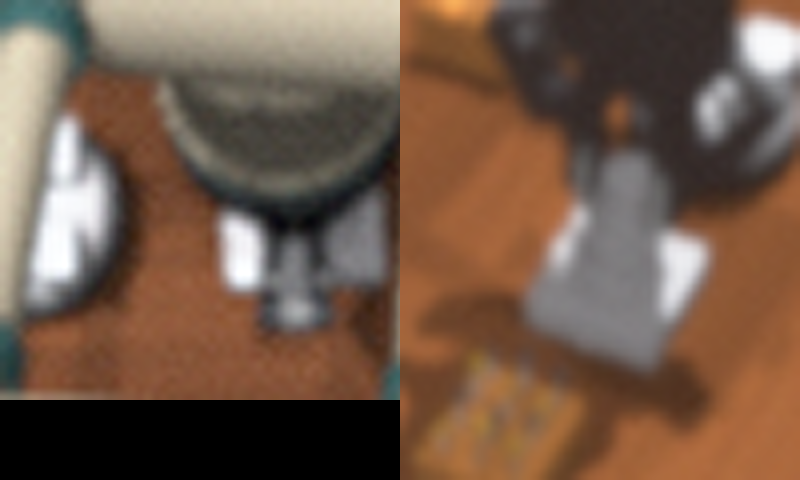

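{"fn": "send_rows", "kwargs": {"increments": [{"gripper":0.8,"linear":[-0.0005,-0.0005,-0.002],"delta_rot":[0,0,0]},{"gripper":0.8,"linear":[-0.0005,-0.0005,-0.003],"delta_rot":[0,0,0]},{"gripper":0.8,"linear":[-0.0005,-0.0005,-0.004],"delta_rot":[0,0,0]}]}}

```text
clock: 11.7
position: [0.6004, 0.0211, 0.0509]
ee_rot: [0.0, 0.692, 0.722, 0.0]
contact_force: [-3.3, 0.0, 7.0]
width: 0.0254
gripper_force: 50.7
```

Seated. I'll open, lift and head for the dish at about (0.4477,-0.290).

{"fn": "send_rows", "kwargs": {"increments": [{"gripper":0.5,"linear":[0,0,0.001],"delta_rot":[0,0,0]},{"gripper":-0.5,"linear":[0,0,0.001],"delta_rot":[0,0,0]},{"gripper":-1,"linear":[0,0,0.001],"delta_rot":[0,0,0]},{"gripper":-1,"linear":[0,0,0.001],"delta_rot":[0,0,0]},{"gripper":-1,"linear":[0,0,0.03],"delta_rot":[0,0,0]},{"gripper":-1,"linear":[0,0,0.07],"delta_rot":[0,0,0]},{"gripper":-1,"linear":[0,0,0.1],"delta_rot":[0,0,0]},{"gripper":-1,"linear":[-0.02,-0.04,0.1],"delta_rot":[0,0,0]}]}}

```text
clock: 12.5
position: [0.5861, -0.0165, 0.1554]
ee_rot: [0.005, 0.69, 0.723, 0.005]
contact_force: [0.6, -1.6, 0.5]
width: 0.0856
gripper_force: 0.0
```

{"fn": "send_rows", "kwargs": {"increments": [{"gripper":-1,"linear":[-0.132,-0.271,0],"delta_rot":[0,0,0]},{"gripper":-1,"linear":[-0.132,-0.271,0],"delta_rot":[0,0,0]},{"gripper":-1,"linear":[-0.132,-0.271,0],"delta_rot":[0,0,0]},{"gripper":-1,"linear":[-0.132,-0.271,0],"delta_rot":[0,0,0]},{"gripper":-1,"linear":[-0.132,-0.271,0],"delta_rot":[0,0,0]},{"gripper":-1,"linear":[-0.132,-0.271,0],"delta_rot":[0,0,0]},{"gripper":-1,"linear":[-0.132,-0.271,0],"delta_rot":[0,0,0]},{"gripper":-1,"linear":[-0.132,-0.271,0],"delta_rot":[0,0,0]}]}}

```text
clock: 13.3
position: [0.4478, -0.2909, 0.1503]
ee_rot: [-0.0, 0.693, 0.721, 0.0]
contact_force: [-0.4, 0.3, 0.8]
width: 0.0854
gripper_force: 0.0
```

```bash
python3 - <<'E'
from h import *
S=grab('scene','scene3');T=grab('top','top3')
for z in(.02,.03,.078): print(proj(S,(.6006,.0197,z)),proj(T,(.6006,.0197,z)))
print('dish',seg(S,(180,243,207,270),.016,'w')[:2])
a=cv2.resize(T['pixels'][140:180,225:270],None,fx=8,fy=8,interpolation=cv2.INTER_CUBIC)
b=cv2.resize(S['pixels'][185:230,260:305],None,fx=8,fy=8,interpolation=cv2.INTER_CUBIC)
o=np.zeros((360,740,3),np.uint8); o[:320,:360]=a; o[:360,380:]=b; cv2.imwrite('pics/p2.png',o)
E
```

```text
[281.32276186 208.27736309] [247.28927747 160.27701661]
[281.49850818 206.29887176] [247.23753644 159.71891685]
[282.36643152 196.53992515] [246.97490588 156.88576959]
dish (array([ 448.9, -291.4]), (63.9, 63.8))
```

View pics/p2.png

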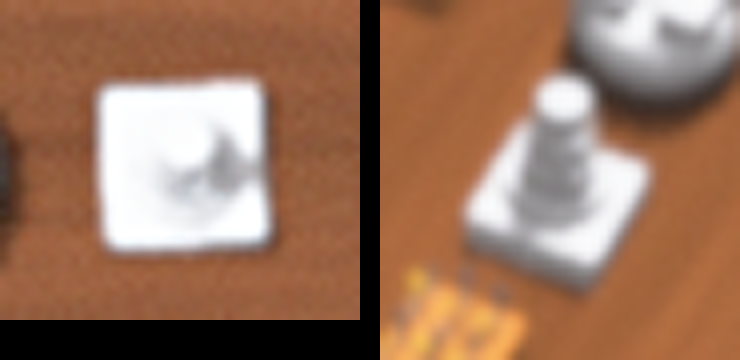

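In p2 the mandrel stands upright on the middle of the block. In the scene panel the base centre is at (555,194) and the block centre at (557,191). Now the dish.

{"fn": "send_rows", "kwargs": {"increments": [{"gripper":-1,"linear":[0.0005,0.0005,-0.05],"delta_rot":[0,0,0]},{"gripper":-1,"linear":[0.0005,0.0005,-0.09],"delta_rot":[0,0,0]},{"gripper":-1,"linear":[0.0005,0.0005,-0.12],"delta_rot":[0,0,0]},{"gripper":-1,"linear":[0.0005,0.0005,-0.135],"delta_rot":[0,0,0]},{"gripper":-1,"linear":[0.0005,0.0005,-0.144],"delta_rot":[0,0,0]},{"gripper":-1,"linear":[0.0005,0.0005,-0.146],"delta_rot":[0,0,0]},{"gripper":-1,"linear":[0.0005,0.0005,-0.146],"delta_rot":[0,0,0]}]}}

```text
clock: 14.1
position: [0.4497, -0.289, 0.0047]
ee_rot: [0.0, 0.692, 0.722, 0.0]
contact_force: [0.7, -0.8, 0.5]
width: 0.0853
gripper_force: 0.0
```

{"fn": "send_rows", "kwargs": {"increments": [{"gripper":-0.3,"linear":[0,0,0],"delta_rot":[0,0,0]},{"gripper":0,"linear":[0,0,0],"delta_rot":[0,0,0]},{"gripper":0.2,"linear":[0,0,0],"delta_rot":[0,0,0]},{"gripper":0.2,"linear":[0,0,0],"delta_rot":[0,0,0]},{"gripper":0.2,"linear":[0,0,0],"delta_rot":[0,0,0]},{"gripper":0.2,"linear":[0,0,0],"delta_rot":[0,0,0]}], "newtons": 25}}

```text
clock: 14.7
position: [0.4494, -0.2898, 0.0057]
ee_rot: [0.001, 0.692, 0.722, 0.0]
contact_force: [0.5, 1.6, 6.5]
width: 0.0578
gripper_force: 25.9
```

{"fn": "send_rows", "kwargs": {"increments": [{"gripper":0.2,"linear":[0,0,0.02],"delta_rot":[0,0,0]},{"gripper":0.2,"linear":[0,0,0.06],"delta_rot":[0,0,0]},{"gripper":0.2,"linear":[0,0,0.1],"delta_rot":[0,0,0]},{"gripper":0.2,"linear":[0,0.03,0.14],"delta_rot":[0,0,0]},{"gripper":0.2,"linear":[0,0.07,0.15],"delta_rot":[0,0,0]},{"gripper":0.2,"linear":[0,0.11,0.15],"delta_rot":[0,0,0]},{"gripper":0.2,"linear":[0.01,0.15,0.15],"delta_rot":[0,0,0]},{"gripper":0.2,"linear":[0.02,0.19,0.15],"delta_rot":[0,0,0]}]}}

```text
clock: 15.5
position: [0.4688, -0.0982, 0.1553]
ee_rot: [0.001, 0.693, 0.721, 0.001]
contact_force: [0.0, 0.5, -1.0]
width: 0.0574
gripper_force: 27.4
```

{"fn": "send_rows", "kwargs": {"increments": [{"gripper":0.2,"linear":[0.01,0.04,0],"delta_rot":[0,0,0]},{"gripper":0.2,"linear":[0.02,0.08,0],"delta_rot":[0,0,0]},{"gripper":0.2,"linear":[0.03,0.12,0],"delta_rot":[0,0,0]},{"gripper":0.2,"linear":[0.045,0.16,0],"delta_rot":[0,0,0]},{"gripper":0.2,"linear":[0.06,0.2,0],"delta_rot":[0,0,0]},{"gripper":0.2,"linear":[0.08,0.24,0],"delta_rot":[0,0,0]},{"gripper":0.2,"linear":[0.1,0.28,0],"delta_rot":[0,0,0]},{"gripper":0.2,"linear":[0.124,0.31,0],"delta_rot":[0,0,0]}]}}

```text
clock: 16.3
position: [0.5929, 0.2131, 0.155]
ee_rot: [-0.0, 0.692, 0.722, 0.001]
contact_force: [1.2, -0.7, -0.6]
width: 0.0578
gripper_force: 27.4
```

{"fn": "send_rows", "kwargs": {"increments": [{"gripper":0.2,"linear":[0,0.018,0],"delta_rot":[0,0,0]},{"gripper":0.2,"linear":[0,0.018,-0.04],"delta_rot":[0,0,0]},{"gripper":0.2,"linear":[0,0.018,-0.08],"delta_rot":[0,0,0]},{"gripper":0.2,"linear":[0,0.018,-0.11],"delta_rot":[0,0,0]},{"gripper":0.2,"linear":[0,0.018,-0.13],"delta_rot":[0,0,0]},{"gripper":0.2,"linear":[0,0.018,-0.14],"delta_rot":[0,0,0]},{"gripper":0.2,"linear":[0,0.018,-0.145],"delta_rot":[0,0,0]},{"gripper":0.2,"linear":[0,0.018,-0.145],"delta_rot":[0,0,0]}]}}

```text
clock: 17.1
position: [0.5929, 0.2284, 0.0096]
ee_rot: [0.0, 0.692, 0.722, 0.0]
contact_force: [0.5, 0.1, -0.3]
width: 0.0577
gripper_force: 27.4
```

{"fn": "send_rows", "kwargs": {"increments": [{"gripper":0.2,"linear":[0.0005,0.0005,-0.002],"delta_rot":[0,0,0]},{"gripper":0.2,"linear":[0.0005,0.0005,-0.0035],"delta_rot":[0,0,0]},{"gripper":0.2,"linear":[0.0005,0.0005,-0.0045],"delta_rot":[0,0,0]},{"gripper":0.2,"linear":[0.0005,0.0005,-0.0045],"delta_rot":[0,0,0]}]}}

```text
clock: 17.5
position: [0.5939, 0.2292, 0.0058]
ee_rot: [0.0, 0.692, 0.722, 0.001]
contact_force: [0.1, -0.7, 2.9]
width: 0.0575
gripper_force: 27.7
```

{"fn": "send_rows", "kwargs": {"increments": [{"gripper":0,"linear":[0,0,0.001],"delta_rot":[0,0,0]},{"gripper":-0.5,"linear":[0,0,0.001],"delta_rot":[0,0,0]},{"gripper":-1,"linear":[0,0,0.001],"delta_rot":[0,0,0]},{"gripper":-1,"linear":[0,0,0.001],"delta_rot":[0,0,0]},{"gripper":-1,"linear":[0,0,0.03],"delta_rot":[0,0,0]},{"gripper":-1,"linear":[0,0,0.07],"delta_rot":[0,0,0]},{"gripper":-1,"linear":[0,0,0.11],"delta_rot":[0,0,0]},{"gripper":-1,"linear":[-0.01,0.03,0.14],"delta_rot":[0,0,0.1]}]}}

```text
clock: 18.3
position: [0.5854, 0.2567, 0.1473]
ee_rot: [0.002, 0.656, 0.755, 0.001]
contact_force: [0.7, 0.0, 0.6]
width: 0.0848
gripper_force: 0.0
```

{"fn": "send_rows", "kwargs": {"increments": [{"gripper":-1,"linear":[-0.01,0.03,0],"delta_rot":[0,0,0.15]},{"gripper":-1,"linear":[-0.02,0.06,0],"delta_rot":[0,0,0.3]},{"gripper":-1,"linear":[-0.03,0.09,0],"delta_rot":[0,0,0.45]},{"gripper":-1,"linear":[-0.04,0.12,0],"delta_rot":[0,0,0.6]},{"gripper":-1,"linear":[-0.05,0.15,0],"delta_rot":[0,0,0.75]},{"gripper":-1,"linear":[-0.06,0.18,0],"delta_rot":[0,0,0.9]},{"gripper":-1,"linear":[-0.075,0.207,0],"delta_rot":[0,0,1.05]},{"gripper":-1,"linear":[-0.075,0.207,0],"delta_rot":[0,0,1.2]}]}}

```text
clock: 19.1
position: [0.5059, 0.4698, 0.1442]
ee_rot: [-0.001, 0.109, 0.994, 0.001]
contact_force: [0.5, -1.2, -0.8]
width: 0.0851
gripper_force: 0.0
```

{"fn": "send_rows", "kwargs": {"increments": [{"gripper":-1,"linear":[0,0,-0.03],"delta_rot":[0,0,0.04]},{"gripper":-1,"linear":[0,0,-0.06],"delta_rot":[0,0,0.04]},{"gripper":-1,"linear":[0,0,-0.06],"delta_rot":[0,0,0.04]}]}}

```text
clock: 19.4
position: [0.5053, 0.464, 0.08]
ee_rot: [-0.004, 0.094, 0.996, -0.003]
contact_force: [0.6, -0.9, -0.6]
width: 0.0854
gripper_force: 0.0
```

```bash
python3 - <<'E'
from h import *
S=grab('scene','scene4');T=grab('top','top4')
print('dish',seg(T,(165,145,197,178),.016,'w')[:2],'expect',proj(T,(.5935,.229,.016)))
print(get_state()['position'],get_state()['ee_rot'])
a=cv2.resize(T['pixels'][130:225,85:305],None,fx=3.6,fy=3.6,interpolation=cv2.INTER_CUBIC)
cv2.imwrite('pics/p3.png',a)
E
```

```text
dish (array([592.3, 227.8]), (63.2, 62.2)) expect [179.16792619 162.3193467 ]
[0.50817817 0.46591857 0.08443295] [-4.88797179e-04  9.43057911e-02  9.95543084e-01 -3.84143150e-04]
```

View pics/p3.png

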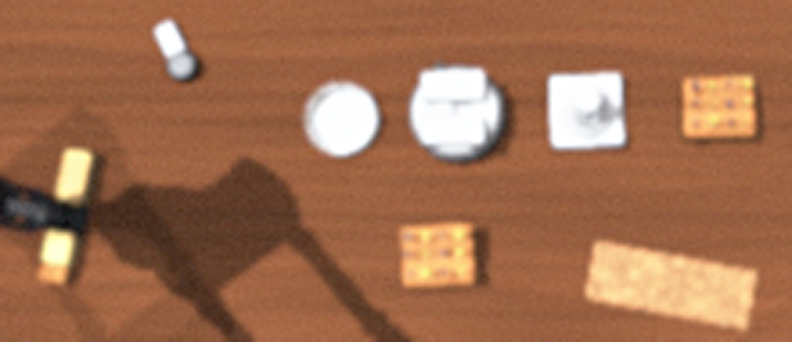

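p3 shows the row in order: dish (342,119), vise (457,112), block with mandrel (587,110), bur stand (720,106). The gripper is over the middle of the clamp at (68,215).

{"fn": "send_rows", "kwargs": {"increments": [{"gripper":-1,"linear":[0.001,0,-0.04],"delta_rot":[0,0,0]},{"gripper":-1,"linear":[0.001,0,-0.06],"delta_rot":[0,0,0]},{"gripper":-1,"linear":[0.001,0,-0.073],"delta_rot":[0,0,0]},{"gripper":-1,"linear":[0.001,0,-0.077],"delta_rot":[0,0,0]},{"gripper":-1,"linear":[0.001,0,-0.077],"delta_rot":[0,0,0]}]}}

```text
clock: 20.0
position: [0.5101, 0.4665, 0.0086]
ee_rot: [0.001, 0.094, 0.996, 0.001]
contact_force: [-1.2, -0.1, 0.7]
width: 0.0854
gripper_force: 0.0
```

{"fn": "send_rows", "kwargs": {"increments": [{"gripper":0,"linear":[0,0,0],"delta_rot":[0,0,0]},{"gripper":0.4,"linear":[0,0,0],"delta_rot":[0,0,0]},{"gripper":0.8,"linear":[0,0,0],"delta_rot":[0,0,0]},{"gripper":0.8,"linear":[0,0,0],"delta_rot":[0,0,0]},{"gripper":0.8,"linear":[0,0,0],"delta_rot":[0,0,0]},{"gripper":0.8,"linear":[0,0,0],"delta_rot":[0,0,0]},{"gripper":0.8,"linear":[0,0,0],"delta_rot":[0,0,0]}], "newtons": 30}}

```text
clock: 20.7
position: [0.5097, 0.4664, 0.0084]
ee_rot: [0.0, 0.094, 0.996, 0.0]
contact_force: [-0.1, 0.3, 3.4]
width: 0.0233
gripper_force: 30.1
```

{"fn": "send_rows", "kwargs": {"increments": [{"gripper":0.8,"linear":[0,0,0.02],"delta_rot":[0,0,0]},{"gripper":0.8,"linear":[0,0,0.06],"delta_rot":[0,0,0]},{"gripper":0.8,"linear":[0,0,0.1],"delta_rot":[0,0,0]},{"gripper":0.8,"linear":[0,-0.04,0.12],"delta_rot":[0,0,-0.15]},{"gripper":0.8,"linear":[-0.01,-0.08,0.12],"delta_rot":[0,0,-0.3]},{"gripper":0.8,"linear":[-0.015,-0.12,0.12],"delta_rot":[0,0,-0.45]},{"gripper":0.8,"linear":[-0.02,-0.16,0.12],"delta_rot":[0,0,-0.6]},{"gripper":0.8,"linear":[-0.025,-0.2,0.12],"delta_rot":[0,0,-0.75]}]}}

```text
clock: 21.5
position: [0.4834, 0.2644, 0.1273]
ee_rot: [-0.0, 0.455, 0.891, -0.0]
contact_force: [0.6, -0.1, -0.8]
width: 0.023
gripper_force: 29.7
```

{"fn": "send_rows", "kwargs": {"increments": [{"gripper":0.8,"linear":[-0.005,-0.04,0],"delta_rot":[0,0,-0.15]},{"gripper":0.8,"linear":[-0.01,-0.08,0],"delta_rot":[0,0,-0.3]},{"gripper":0.8,"linear":[-0.015,-0.12,0],"delta_rot":[0,0,-0.45]},{"gripper":0.8,"linear":[-0.02,-0.16,0],"delta_rot":[0,0,-0.6]},{"gripper":0.8,"linear":[-0.025,-0.2,0],"delta_rot":[0,0,-0.75]},{"gripper":0.8,"linear":[-0.03,-0.24,0],"delta_rot":[0,0,-0.816]},{"gripper":0.8,"linear":[-0.03,-0.28,0],"delta_rot":[0,0,-0.816]},{"gripper":0.8,"linear":[-0.03,-0.32,0],"delta_rot":[0,0,-0.816]}]}}

```text
clock: 22.3
position: [0.4535, -0.0553, 0.1275]
ee_rot: [-0.0, 0.769, 0.639, -0.0]
contact_force: [1.1, 0.3, -0.4]
width: 0.0231
gripper_force: 29.7
```

{"fn": "send_rows", "kwargs": {"increments": [{"gripper":0.8,"linear":[0,0,-0.03],"delta_rot":[0,0,0]},{"gripper":0.8,"linear":[0,0,-0.06],"delta_rot":[0,0,0]},{"gripper":0.8,"linear":[0,0,-0.08],"delta_rot":[0,0,0]},{"gripper":0.8,"linear":[0,0,-0.08],"delta_rot":[0,0,0]}]}}

```text
clock: 22.7
position: [0.4515, -0.0534, 0.0452]
ee_rot: [-0.003, 0.769, 0.639, -0.002]
contact_force: [-0.8, 0.4, -1.1]
width: 0.0228
gripper_force: 29.7
```

```bash
python3 - <<'E'
from h import *
S=grab('scene','scene5');T=grab('top','top5')
print(get_state()['position'],get_state()['ee_rot'],get_state()['contact_force'])
a=cv2.resize(T['pixels'][185:235,235:310],None,fx=5,fy=5,interpolation=cv2.INTER_CUBIC)
b=cv2.resize(S['pixels'][180:240,205:265],None,fx=7,fy=7,interpolation=cv2.INTER_CUBIC)
o=np.zeros((420,800,3),np.uint8); o[:250,:375]=a; o[:420,380:]=b; cv2.imwrite('pics/p4.png',o)
E
```

```text
[ 0.45417071 -0.05390625  0.04764635] [-3.72616406e-04  7.69070110e-01  6.39164259e-01 -2.77120429e-04] [ 1.29729517 -0.36335604 -0.6355379 ]
```

View pics/p4.png

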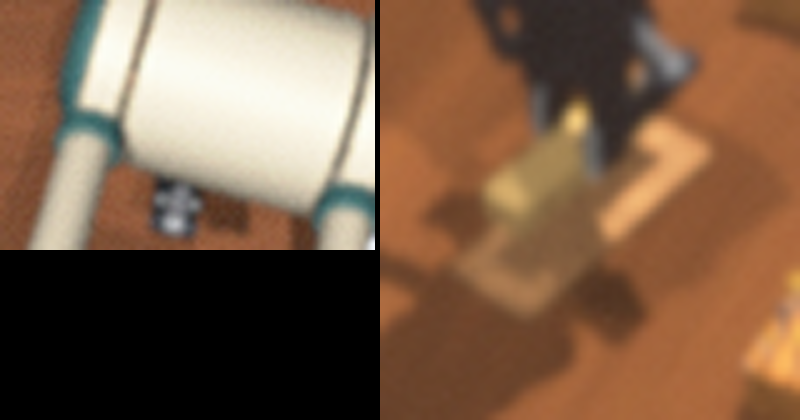

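The clamp hangs above the pad and parallel to it, so I'll lower it.

{"fn": "send_rows", "kwargs": {"increments": [{"gripper":0.8,"linear":[0.0005,0,-0.015],"delta_rot":[0,0,0]},{"gripper":0.8,"linear":[0.0005,0,-0.025],"delta_rot":[0,0,0]},{"gripper":0.8,"linear":[0.0005,0,-0.028],"delta_rot":[0,0,0]},{"gripper":0.8,"linear":[0.0005,0,-0.03],"delta_rot":[0,0,0]},{"gripper":0.8,"linear":[0.0005,0,-0.031],"delta_rot":[0,0,0]},{"gripper":0.8,"linear":[0.0005,0,-0.031],"delta_rot":[0,0,0]}]}}

```text
clock: 23.4
position: [0.4551, -0.054, 0.017]
ee_rot: [0.0, 0.769, 0.639, 0.0]
contact_force: [0.1, 0.3, -1.6]
width: 0.023
gripper_force: 29.7
```

{"fn": "send_rows", "kwargs": {"increments": [{"gripper":0.8,"linear":[0,0,-0.0008],"delta_rot":[0,0,0]},{"gripper":0.8,"linear":[0,0,-0.0014],"delta_rot":[0,0,0]},{"gripper":0.8,"linear":[0,0,-0.0014],"delta_rot":[0,0,0]}]}}

```text
clock: 23.7
position: [0.4552, -0.054, 0.0163]
ee_rot: [0.0, 0.769, 0.639, 0.0]
contact_force: [-1.8, 0.6, 7.0]
width: 0.0235
gripper_force: 30.7
```

{"fn": "send_rows", "kwargs": {"increments": [{"gripper":0.5,"linear":[0,0,0.001],"delta_rot":[0,0,0]},{"gripper":-0.3,"linear":[0,0,0.001],"delta_rot":[0,0,0]},{"gripper":-1,"linear":[0,0,0.001],"delta_rot":[0,0,0]},{"gripper":-1,"linear":[0,0,0.001],"delta_rot":[0,0,0]},{"gripper":-1,"linear":[0,0,0.03],"delta_rot":[0,0,0]},{"gripper":-1,"linear":[0,0,0.07],"delta_rot":[0,0,0]},{"gripper":-1,"linear":[0,0,0.11],"delta_rot":[0,0,0]},{"gripper":-1,"linear":[0,0,0.15],"delta_rot":[0,0,0]}]}}

```text
clock: 24.5
position: [0.4544, -0.0538, 0.1667]
ee_rot: [-0.0, 0.769, 0.639, -0.0]
contact_force: [0.1, 0.9, -0.9]
width: 0.0852
gripper_force: 0.0
```

{"fn": "send_rows", "kwargs": {"increments": [{"gripper":-1,"linear":[-0.12,-0.35,0.05],"delta_rot":[0,0,0]},{"gripper":-1,"linear":[-0.12,-0.35,0.05],"delta_rot":[0,0,0]},{"gripper":-1,"linear":[-0.12,-0.35,0.05],"delta_rot":[0,0,0]},{"gripper":-1,"linear":[-0.12,-0.35,0.05],"delta_rot":[0,0,0]},{"gripper":-1,"linear":[-0.12,-0.35,0.05],"delta_rot":[0,0,0]},{"gripper":-1,"linear":[-0.12,-0.35,0.05],"delta_rot":[0,0,0]},{"gripper":-1,"linear":[-0.12,-0.35,0.05],"delta_rot":[0,0,0]},{"gripper":-1,"linear":[-0.12,-0.35,0.05],"delta_rot":[0,0,0]}]}}

```text
clock: 25.3
position: [0.3334, -0.4082, 0.2157]
ee_rot: [0.001, 0.77, 0.638, -0.001]
contact_force: [0.5, -0.4, 0.4]
width: 0.0857
gripper_force: 0.0
```

```bash
python3 - <<'E'
from h import *
S=grab('scene','scene6');T=grab('top','top6')
a=cv2.resize(T['pixels'][95:235,165:305],None,fx=2.85,fy=2.85,interpolation=cv2.INTER_CUBIC)
b=cv2.resize(S['pixels'][125:265,205:345],None,fx=2.85,fy=2.85,interpolation=cv2.INTER_CUBIC)
cv2.imwrite('pics/f.png',np.hstack([a,b]))
hsv=T['pixels'][190:230,242:302].astype(float); 
print(get_state()['position'])
E
```

```text
[ 0.33380557 -0.40756296  0.21529459]
```

View pics/f.png

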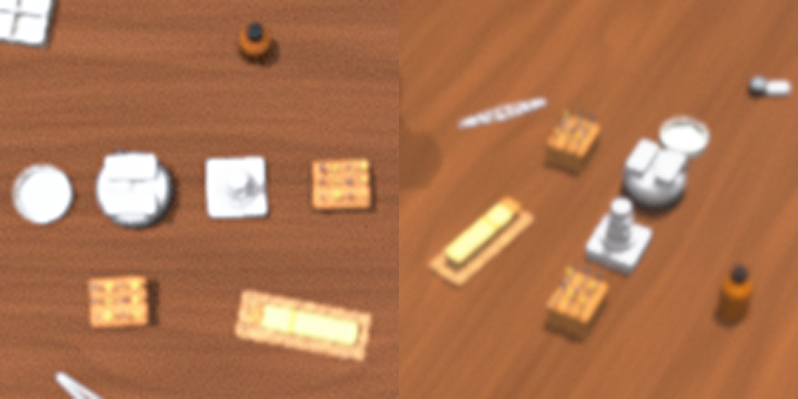

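In the final picture's left panel, dish (42,193), vise (133,190), block with mandrel (237,187) and bur stand (341,184) form a straight row. The clamp lies along the middle of the pad at (305,325), and the bottle stands upright at (256,42). I'll hand it in.

```bash
python3 -c "
from rig import sign_off
print(sign_off())"
```

```text
the job is handed in; nothing more can be done
None
```

The job is handed in at about 25 s, with no verdict returned: block and mandrel are midway between vise and bur stand, the dish is in the row about 3 cm beyond the vise, the clamp lies along the middle of the cork pad, and the bottle is still standing.

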